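Latch the green toolbox

TASK

Latch the green toolbox: tip its wire loop over so that the loop's bar drops behind the keeper hook, then press the lever over and down past centre until it lies flat and holds the loop tight on the hook. Leave the yellow toolbox's open latch as it is.

Things in the scene. Friction and masses are not known exactly. Their poses are not given: they have to be found in the camera images.
- green_box: green steel toolbox, 130x190x98 mm (x,y,z), fixed, its two-leaf top shut, a steel draw latch across the seam. Origin: centre of underside, z up. In its frame (mm) the latch lies along y at x=0: lever axis, parallel to x, at (0,-22,112); keeper on the other leaf at y=+26. A vise and a tall torch stand are to the right of both boxes (world y below -0.3 m): pass over them
- green_hook (a point): where the loop bar's centre lies when latched: box frame (0,+28.5,110) mm, under the keeper's lip. The keeper is a 30 mm wide post with a lip reaching to y=+30.5 (lip top z=120), open to +y, over a ledge (top z=107.5) out to y=+54. It is sprung and gives 3 mm
- green_lever (a joint): green latch lever (rad): 0 shut, flat, pointing to box -y; 1.57 upright; starts 1.6-1.88, leaning to the keeper, held by friction. 64 mm long from its axis; outer 30 mm is a black grip 30 mm wide, 7 thick, top 11 mm above the axis when shut. With the loop hooked it resists (up to 4 N at the grip) from 0.95 to 0.4, then snaps shut below about 0.3
- green_bar (a point): middle of the green loop's cross-bar: 42 mm long, 5 thick, parallel to box x, on two 73.5 mm legs pivoted on the lever 26 mm from its axis, astride the lever. The loop swings freely: it starts upright, leaning back to box -y on a stop; pushed past upright towards +y it falls and its bar lands on the ledge behind the hook
- yellow_lever (a joint): lever angle of the same latch on the yellow toolbox (same size, other colour), which must stay open; same meaning
- yellow_bar (a point): middle of the loop's cross-bar on the yellow toolbox; that loop must stay leaning back

How it is judged:
By the outcome, as a careful person would: the job done as asked, in the order asked, and still so for the second after the job is handed in, with the robot touching nothing.
It also fails if it takes over 38 s, if anything falls off the work surface, if the arm or the gripper's body presses on something with over 40 N, if the wrist force passes 120 N, or if a joint passes its speed limit or range.

ROBOT

A 7-joint arm with a two-finger parallel gripper is mounted at the origin on a cart in front of the work surface, level with it; the furniture and walls round the work are solid. World frame = base frame: x ahead of the robot, y to its left, z up, the work surface at z = 0. Lengths are in m, angles in rad, forces in N, time in s.
With the tool pointing down it reaches from about 0.35 to 0.9 m from the base axis. Payload 8.1 kg.
Tool frame: the origin (TCP) lies midway between the tips of the shut fingers; the grasp point (between the pads) lies arm.tcp_to_grasp behind it (arm.tcp_to_grasp is the distance from the TCP to the grasp point, in m); z points along the fingers, y is the line along which they close (so a half turn about z gives the same grasp; the last joint's range is limited). The gripper opens to 92 mm and grips with 3 to 60 N. Pads are 19 mm wide; open, the fingers measure 130 mm over their backs; the gripper's body (75 mm by 190 mm) begins 47 mm behind the grasp point.
Start: joints at [1.183, 0.434, 0.025, 1.573, -0.012, 1.134, -0.075], TCP at [0.176, -0.6, 0.227] pointing down, gripper open.
Joint ranges: [-2.62, 2.62], [-0.44, 2.09], [-1.27, 1.32], [0.08, 2.57], [-1.32, 4.46], [0.12, 2], [-2.74, 2.74]. Speed limits (rad/s): [2.22, 2.22, 3.01, 3.01, 3.14, 3.14, 3.14].

INTERFACE

Orientations are given as a rotation vector (axis times angle).
In Python, from cell import observe, get_image, arm gives the robot as it stands. The module is installed in compiled form; this text tells all that it offers.
- The arm moves only by the tool drive_tool, never from a script. Its argument "steps" is a list of rows, each a list of 5 numbers: the closure, from 0 (fully open) to 1 (shut), then the shift along the world's x, y, z in mm, then the turn about the world's z in rad. In form: [[hand, x, y, z, roll], ...]. A call has 1 to 20 rows; each row shifts and turns the commanded pose from where the row before left it; what a row does not reach is not made up. A row lasts 1/12 s, in which the tool goes at most 41.7 mm and 7.16 degrees, less where a joint would pass 70% of its speed; a pose out of reach is approached as far as the arm can. A call with a gripper value outside its range is refused whole. The fingers move at their own pace and stop on an object; "grip_force" is the grip in N (left out, the last holds). Time passes only in rows, so rows that do not move let the fingers close. It gives the time, the measured TCP pose, the force, the opening and the grip force at its end, in the units of the state.
- observe(): the state, without advancing time (a new reading comes with each control period).
- get_image(name): name is "scene" or "top"; returns a dict with "image" (400x640x3 uint8, red, green, blue), "vfov" (degrees; the focal length in pixels is half the picture's height over the tangent of half this angle, whatever the lens; pixels are square), "cx", "cy" (the principal point, pixels), "xyz" and "attitude" of the camera in the world. Camera axes: x right, y down, z forward; pixel columns grow to the right and rows downward; lengths in m; the calibration is good to about 2 mm. A picture is of the moment at which its call begins. There is no depth.
- arm.sign_off(): hands the job in; it is judged then, once.
The state is a dict: "clock": time; "joints": joint angles; "dq": joint speeds; "joint_efforts": joint torques, N m; "position": TCP position; "ee_rot": TCP orientation; "force": force on the tool from outside, world axes, zero at the start; "ft_torque": the same for the moment, N m; "width": opening from 0.0 (shut) to 1.0 (fully open); "gripper_force": force on a finger pad.
Only numpy, scipy, OpenCV 4.12 (cv2) and the standard library are available. Lean on these libraries where they do the work, as an engineer would, in place of code of your own. Each camera call takes 0.05 s, during which the arm holds its last target. There are 200 camera calls.

## Working session

There is one attempt and no reset: what is moved stays moved. The work goes in short steps, Python scripts to look and compute and a tool call to move; the robot and the scene stay as the last step left them, time stands still between calls to the robot, and variables do not carry over. Pictures are saved under pics/ and viewed, at most 10 in all, crops included, and the job is handed in when it is done.

Besides the shell and the picture viewer there is one more tool, called after "Emit:" by a JSON object that holds its "method" and its "body", one argument or row to a line. drive_tool: Moves the arm, as the interface text tells. Its arguments: {"type":"object","properties":{"steps":{"type":"array"},"grip_force":{"type":"number"}},"required":["steps"]}

```bash
mkdir -p pics
python3 - <<'E'
from cell import observe,get_image,arm
import cv2
s=observe();print(s['clock'],s['position'],s['ee_rot'],s['width'],arm.tcp_to_grasp)
for n in('scene','top'):
    d=get_image(n);cv2.imwrite(f'pics/{n}0.png',d['image'][:,:,::-1]);print({k:v for k,v in d.items() if k!='image'})
E
```

```text
0.0 [ 0.1753992  -0.59932989  0.22592152] [-3.10823079e+00 -4.45560835e-01  6.28030526e-04] 0.9984624122642531 0.0188
{'vfov': 52.1070212664111, 'cx': 325.53263450406837, 'cy': 197.42519986471552, 'xyz': array([0.13199777, 0.6515926 , 0.53237123]), 'attitude': array([-0.6796613 ,  2.42457976, -1.37908548])}
{'vfov': 49.68032915977592, 'cx': 318.7052825700221, 'cy': 209.5896941717139, 'xyz': array([0.38892016, 0.05017496, 0.96693512]), 'attitude': array([-2.13883563,  2.15490941, -0.15003512])}
```

View pics/scene0.png

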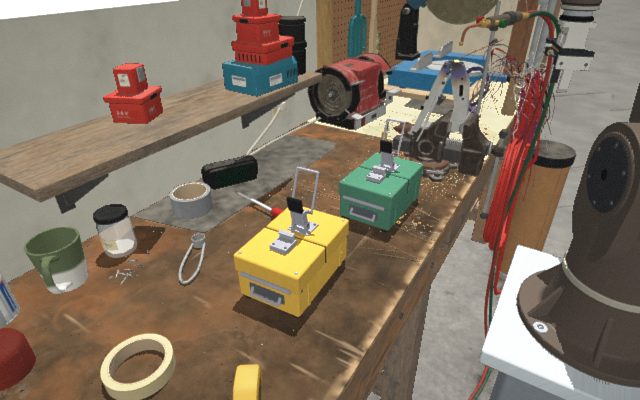

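View pics/top0.png

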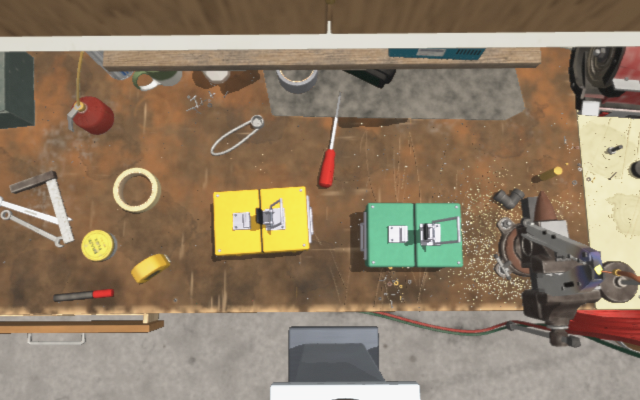

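The scene picture shows the yellow box near (292,260) and the green box near (382,190). The top picture has the green box at about (413,236), keeper at (398,235) on the +y side, and lever and loop at (430,235), with the loop leaning to −y. I'll enlarge the green box.

```bash
cat > h.py <<'E'
import numpy as np,cv2
from scipy.spatial.transform import Rotation as R
def K(d):
    f=200/np.tan(np.radians(d['vfov']/2));return np.array([[f,0,d['cx']],[0,f,d['cy']],[0,0,1]])
def ray(d,u,v,z):
    r=R.from_rotvec(d['attitude']).as_matrix()@np.linalg.solve(K(d),[u,v,1]);c=d['xyz'];return c+r*(z-c[2])/r[2]
def proj(d,P):
    q=K(d)@(R.from_rotvec(d['attitude']).as_matrix().T@(np.array(P)-d['xyz']).T);return (q[:2]/q[2]).T
E
python3 - <<'E'
from cell import get_image
from h import *
a=get_image('top');b=get_image('scene')
A=cv2.resize(a['image'][195:280,350:475],None,fx=6,fy=6,interpolation=2)[:,:,::-1]
cv2.imwrite('pics/t1.png',A)
B=cv2.resize(b['image'][115:235,330:430],None,fx=5,fy=5,interpolation=2)[:,:,::-1]
cv2.imwrite('pics/s1.png',B)
h=cv2.cvtColor(a['image'],cv2.COLOR_RGB2HSV);m=cv2.inRange(h,(60,100,60),(90,255,255));m[:, :340]=0
m=cv2.morphologyEx(m,cv2.MORPH_OPEN,np.ones((3,3)))
c=max(cv2.findContours(m,0,2)[0],key=cv2.contourArea);r=cv2.minAreaRect(c);bx=cv2.boxPoints(r);print(r,bx)
print([ray(a,*p,.098).round(4) for p in bx])
E
```

```text
((390.5, 234.5), (61.0, 45.0), 90.0) [[368. 204.]
 [413. 204.]
 [413. 265.]
 [368. 265.]]
[array([ 0.5236, -0.0488,  0.098 ]), array([ 0.5229, -0.1403,  0.098 ]), array([ 0.3999, -0.1356,  0.098 ]), array([ 0.4005, -0.0459,  0.098 ])]
```

View pics/t1.png

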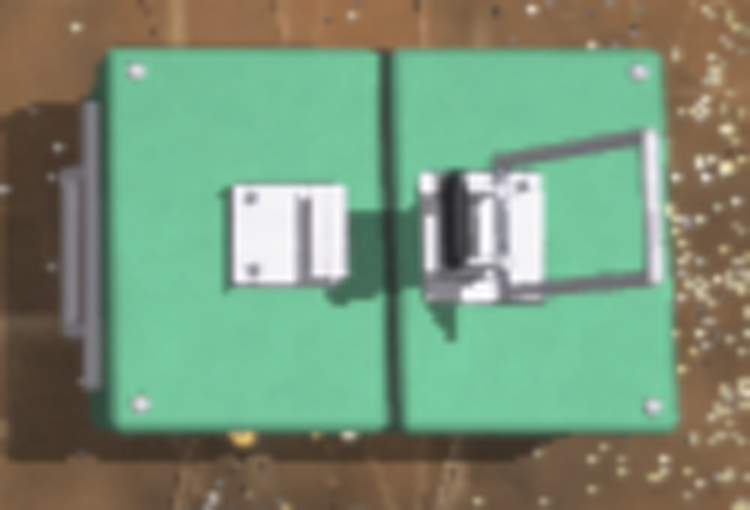

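View pics/s1.png

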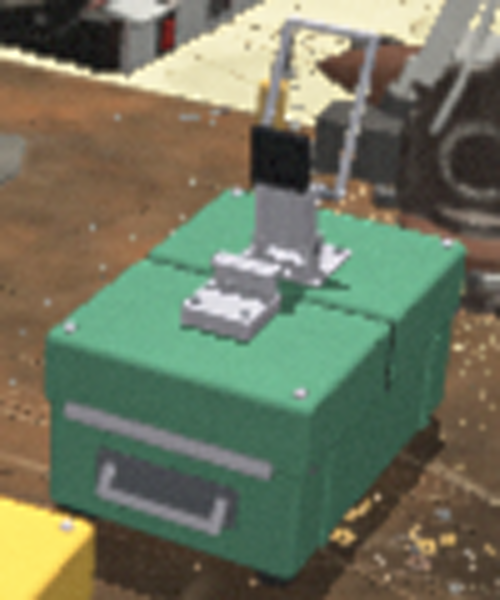

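t1 shows the box top with corners at crop (108,50), (660,50), (675,430) and (112,432). The bar ends are at (652,130) and (655,283), and the black lever tip is at about (455,220). s1 shows the bar ends at (288,24) and (376,38). I'll fit the pose and check the obstacles to the right.

Run:
```python
from cell import get_image,observe
from h import *
from scipy.optimize import least_squares
a=get_image('top');b=get_image('scene')
T=lambda u,v:np.array([u/6+350-.4,v/6+195-.4]); S=lambda u,v:np.array([u/5+330-.4,v/5+115-.4])
# top corners box frame: image left=+y, up=+x
bp=[(65,95,98),(65,-95,98),(-65,-95,98),(-65,95,98)]
tp=[T(108,50),T(660,50),T(675,430),T(112,432)]
sb=[((-65,95,98),S(310,410))]
def W(p,P):
    c,s=np.cos(p[2]),np.sin(p[2]);P=np.array(P)/1000.;return np.c_[p[0]+c*P[:,0]-s*P[:,1],p[1]+s*P[:,0]+c*P[:,1],P[:,2]]
f=lambda p:(np.r_[proj(a,W(p,bp))-tp]).ravel()
r=least_squares(f,[.46,-.14,0]);p=r.x;print('pose',p.round(4),r.fun.round(1))
print('scene +x+y,-x+y corners',proj(b,W(p,[(65,95,98),(-65,95,98)])).round(1),S(50,340),S(310,410))
print('keeper end plate y54 at',proj(a,W(p,[(0,54,107.5)])).round(1),T(232,235))
def tri(x,y):
    g=lambda q:np.r_[proj(a,q[None])[0]-x,proj(b,q[None])[0]-y]
    r=least_squares(g,[.46,-.2,.2]);return r.x,r.fun
for n,x,y in(('bar+x',T(652,130),S(288,24)),('bar-x',T(655,283),S(376,38)),('tip+x',T(455,173),S(252,128)),('tip-x',T(455,267),S(308,133))):
    q,e=tri(x,y);c,s=np.cos(p[2]),np.sin(p[2]);d=q-[p[0],p[1],0];print(n,q.round(4),'box',(c*d[0]+s*d[1]).round(4),(-s*d[0]+c*d[1]).round(4),e.round(1))
o=observe();print(R.from_rotvec(o['ee_rot']).as_matrix().round(3))
A=cv2.resize(a['image'][150:360,480:640],None,fx=2.4,fy=2.4);B=cv2.resize(b['image'][30:215,380:520],None,fx=2.7,fy=2.7)
h=min(len(A),len(B));cv2.imwrite('pics/v.png',np.hstack([A[:h],B[:h]])[:,:,::-1]);print(A.shape,B.shape)
```

```text
pose [ 0.4611 -0.1406 -0.008 ] [-0.9 -0.5  0.5 -0.5  1.   0.6 -0.6  0.2]
scene +x+y,-x+y corners [[337.9 181.4]
 [391.8 197. ]] [339.6 182.6] [391.6 196.6]
keeper end plate y54 at [[388.3 233.9]] [388.26666667 233.76666667]
bar+x [ 0.4838 -0.1968  0.2035] box 0.0231 -0.056 [ 0.   0.1 -0.1 -0. ]
bar-x [ 0.4387 -0.1943  0.2061] box -0.0219 -0.0539 [-0.1 -0.2  0.2  0. ]
tip+x [ 0.4752 -0.1455  0.172 ] box 0.0141 -0.0048 [-0.1 -0.1  0.2  0. ]
tip-x [ 0.4464 -0.143   0.1767] box -0.0147 -0.0024 [-0.2 -0.4  0.5  0. ]
[[ 0.96   0.281 -0.   ]
 [ 0.281 -0.96   0.001]
 [-0.    -0.001 -1.   ]]
(504, 384, 3) (500, 378, 3)
```

View pics/v.png

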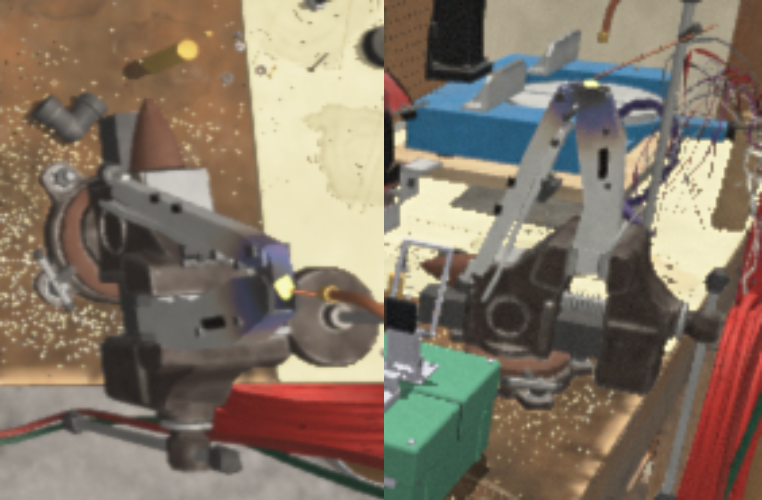

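The crop shows the vise with a bent steel workpiece, apex at about (285,287), near world (0.39,−0.38) and roughly 0.3 m high. The torch stand's base is near (0.36,−0.62). Pose check: the bar is at box y −55 and z 205 mm, matching the geometry, and the lever tip is near y −3. I'll go up, then round on the low-x side.

Emit:
{"method": "drive_tool", "body": {
  "steps": [
    [1,0,0,40,0],
    [1,0,0,40,0],
    [1,0,0,40,-0.1],
    [1,0,0,40,-0.1],
    [1,0,0,40,-0.093],
    [1,5,36,0,0],
    [1,5,36,0,0],
    [1,5,36,0,0],
    [1,5,36,0,0],
    [1,5,36,0,0],
    [1,20,34,0,0],
    [1,20,34,0,0],
    [1,20,34,0,0],
    [1,20,34,0,0],
    [1,20,34,0,0],
    [1,38,2,0,0],
    [1,38,2,0,0],
    [1,38,2,0,0],
    [1,38,2,0,0],
    [1,0,0,0,0]
  ],
  "grip_force": 10
}}

```text
clock: 1.97
position: [0.458, -0.2397, 0.4247]
ee_rot: [-3.138, 0.005, 0.0]
force: [-2.0, 1.2, -1.2]
width: 0.005
gripper_force: 0.0
```

Emit:
{"method": "drive_tool", "body": {
  "steps": [
    [1,2,0,-39,0],
    [1,0,0,-39,0],
    [1,0,0,-39,0],
    [1,0,0,-39,0],
    [1,0,0,-39,0],
    [1,0,0,-39,0],
    [1,0,0,0,0]
  ]
}}

```text
clock: 2.55
position: [0.4501, -0.2403, 0.1863]
ee_rot: [-3.137, 0.013, 0.016]
force: [-0.8, 0.4, -0.6]
width: 0.002
gripper_force: 0.0
```

Run:
```python
from cell import get_image
from h import *
a=get_image('top')['image'][195:280,350:475];b=get_image('scene')['image'][90:215,330:455]
cv2.imwrite('pics/c1.png',np.hstack([cv2.resize(a,(400,272)),cv2.resize(b,(272,272))])[:,:,::-1])
```

```text
(no output)
```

View pics/c1.png

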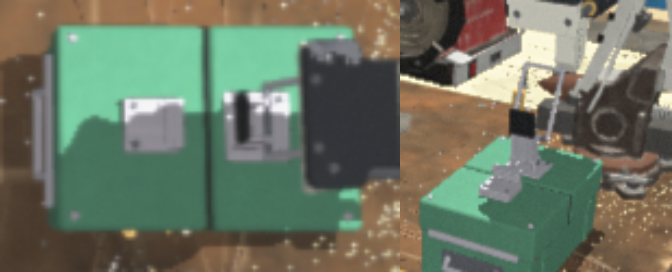

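The gripper is behind the loop on the −y side. The bar still leans back at (545,65) in the picture. I'll push it over gently, with an x correction.

Emit:
{"method": "drive_tool", "body": {
  "steps": [
    [1,9,4,4,0],
    [1,0,10,0,0],
    [1,0,10,0,0],
    [1,0,10,0,0],
    [1,0,10,0,0],
    [1,0,10,0,0],
    [1,0,10,0,0],
    [1,0,10,0,0],
    [1,0,10,0,0],
    [1,0,10,0,0],
    [1,0,10,0,0],
    [1,0,8,0,0],
    [1,0,0,0,0],
    [1,0,0,0,0],
    [1,0,0,20,0],
    [1,0,0,20,0],
    [1,0,0,0,0]
  ]
}}

```text
clock: 4.07
position: [0.4654, -0.1308, 0.2398]
ee_rot: [3.14, -0.015, 0.007]
force: [0.2, 0.9, 0.4]
width: 0.01
gripper_force: 0.0
```

Run:
```python
from cell import get_image
from h import *
a=get_image('top')['image'][195:280,350:475];b=get_image('scene')['image'][90:215,330:455]
cv2.imwrite('pics/c2.png',np.hstack([cv2.resize(a,(400,272)),cv2.resize(b,(400,400))[128:]])[:,:,::-1])
```

```text
(no output)
```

View pics/c2.png

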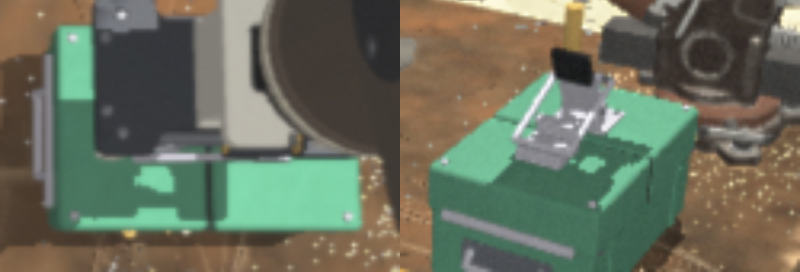

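The loop has fallen, with its bar behind the keeper and the lever still up. Next I'll go to the keeper side of the lever and descend.

Emit:
{"method": "drive_tool", "body": {
  "steps": [
    [1,-4,12,0,0],
    [1,0,12,0,0],
    [1,0,12,0,0],
    [1,0,0,0,0],
    [1,0,0,-20,0],
    [1,0,0,-20,0],
    [1,0,0,-20,0],
    [1,0,0,-20,0],
    [1,0,0,0,0],
    [1,0,0,0,0]
  ]
}}

```text
clock: 5.0
position: [0.4584, -0.0939, 0.1559]
ee_rot: [-3.141, 0.013, 0.005]
force: [0.4, 0.8, -0.1]
width: 0.001
gripper_force: 0.0
```

Emit:
{"method": "drive_tool", "body": {
  "steps": [
    [1,3,-7,4,0],
    [1,0,-7,0,0],
    [1,0,-7,0,0],
    [1,0,-7,0,0],
    [1,0,-7,0,0],
    [1,0,-7,0,0],
    [1,0,-7,0,0],
    [1,0,-7,0,0],
    [1,0,-6,0,0],
    [1,0,0,0,0],
    [1,0,0,0,0]
  ]
}}

```text
clock: 5.92
position: [0.4627, -0.1569, 0.1615]
ee_rot: [3.141, -0.015, 0.002]
force: [-0.0, -0.3, -0.2]
width: 0.007
gripper_force: 0.0
```

Run:
```python
from cell import get_image
from h import *
b=get_image('scene')['image'][100:220,330:450]
cv2.imwrite('pics/c3.png',cv2.resize(b,(480,480))[:,:,::-1])
```

```text
(no output)
```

View pics/c3.png

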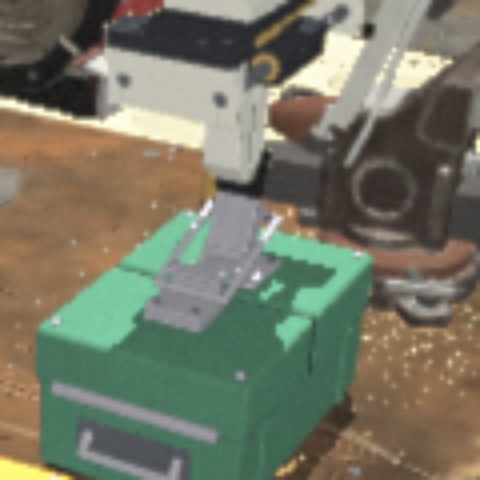

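The lever tilts to −y under the finger at (240,190), with the loop astride the keeper and down. I'll continue along the arc.

Emit:
{"method": "drive_tool", "body": {
  "steps": [
    [1,0,-7,-2,0],
    [1,0,-7,-2,0],
    [1,0,-4,-3,0],
    [1,0,-4,-3,0],
    [1,0,-5,-3,0],
    [1,0,-3,-4,0],
    [1,0,-3,-4,0],
    [1,0,-3,-4,0],
    [1,0,-2,-4,0],
    [1,0,-2,-4,0],
    [1,0,-1,-4,0],
    [1,0,-1,-3,0],
    [1,0,0,-2,0],
    [1,0,0,0,0],
    [1,0,0,0,0]
  ]
}}

```text
clock: 7.22
position: [0.4628, -0.1972, 0.122]
ee_rot: [3.14, -0.012, 0.002]
force: [-15.4, 7.1, 49.7]
width: 0.003
gripper_force: 25.7
```

Emit:
{"method": "drive_tool", "body": {
  "steps": [
    [1,0,0,10,0],
    [1,0,0,30,0],
    [1,0,0,40,0],
    [1,0,0,40,0],
    [1,0,0,40,0],
    [1,0,-30,30,0],
    [1,0,-30,20,0],
    [1,0,0,0,0],
    [1,0,0,0,0]
  ]
}}

```text
clock: 7.97
position: [0.4627, -0.2592, 0.3288]
ee_rot: [3.14, -0.018, 0.002]
force: [0.1, -0.0, -1.1]
width: 0.006
gripper_force: 0.0
```

Run:
```python
from cell import get_image,observe
from h import *
a=get_image('top')['image'][185:285,200:475];b=get_image('scene')['image'][130:330,220:450]
cv2.imwrite('pics/c4.png',np.hstack([cv2.resize(a,(400,145),interpolation=2),np.zeros((145,0,3),np.uint8)])[:,:,::-1])
B=cv2.resize(b,(690,440));B=np.vstack([B,cv2.resize(a,(690,160))]);cv2.imwrite('pics/c4.png',B[:,:,::-1]);print(observe()['position'],observe()['force'])
```

```text
[ 0.46232076 -0.25654428  0.32721993] [-0.80790909  0.723789   -0.17689791]
```

View pics/c4.png

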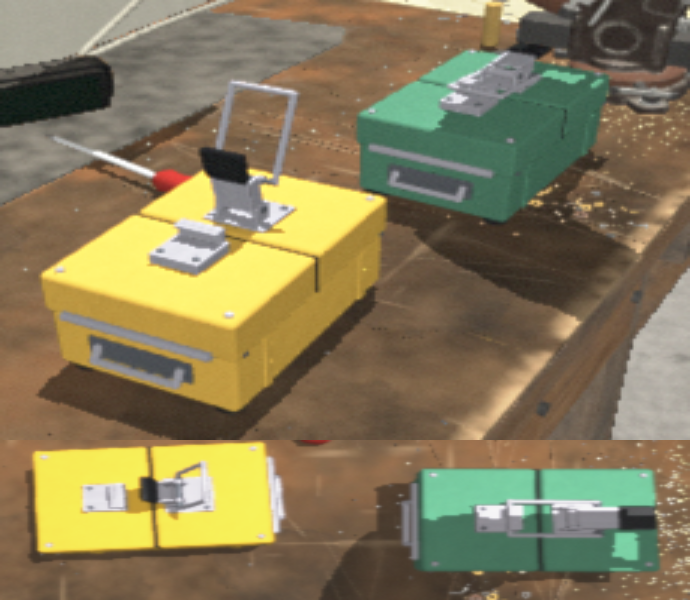

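The green lever lies flat, black grip at (635,517), and the loop bar sits at the hook at (508,517), about y = 28 mm. The yellow latch is untouched, so I'm handing in.

```bash
python3 -c "
from cell import arm
print(arm.sign_off())"
```

```text
the job is handed in; nothing more can be done
None
```

The green toolbox is latched: its loop bar is behind the keeper hook and the lever lies flat in the last picture. The yellow latch is still open with its loop leaning back, and the job was handed in at about 8 s on the robot's clock.

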